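Empty the pipe chute into a bin, holding the stop plunger up

TASK

Take the empty parts bin by its thick back rim and set it down on the bench square to the chute and centred on it, with its low front tucked under the chute's mouth. Then pull the chute's sprung stop plunger straight up by its black knob, fully out of its hole to its stop, so that all three pipe pieces roll down into the bin, and finish still gripping the knob and holding the plunger up. Leave the bin full of nuts and the other things on the bench where they are.

Things in the scene. Friction and masses are not known exactly. Their poses are not given: they have to be found in the camera images.
- chute: Plywood gravity chute fixed on the bench, 97 mm wide. Origin on the bench straight below the plunger's axis; x points up the slope, away from the open mouth, z up. The trough (79 mm wide inside, walls 30 mm high) runs from x = -70 (lip) to +115 mm. An aluminium bridge over it at x = 0 (36 by 97 mm, top 112 mm above the bench) guides the plunger.
- chute_lip (a point): Middle of the top edge of the chute's mouth, at x = -70 mm, y = 0 of the chute, 58 mm above the bench; axes as the chute's. About 49 mm of height is free under the lip, and no leg stands within 30 mm behind it. The trough's floor falls 8 degrees towards the lip.
- plunger (a joint): Lift of the sprung stop plunger, m: 0 = pin seated in its hole in the trough's floor, holding back the pipes; 0.032 = fully up at its stop. Slides straight up; the spring pulls it down with about 4 N seated, 10 N fully up, and it drops back if let go. The 10 mm pin clears the pipes above about 0.026.
- knob (a point): Black grip knob on top of the plunger, upright cylinder 28 mm in diameter, 32 mm high; origin at its centre, 146 mm above the bench when the plunger is seated (underside then 18 mm above the bridge, with a steel sleeve 18 mm in diameter, 10 mm high between). Rises with the plunger.
- bin_in (a point): Centre of the inner floor of the EMPTY grey parts bin (loose, 0.35 kg), 4 mm above its underside. x points from its high back to its low front, z up. Bin 130 mm long, 108 mm wide, walls 4 mm; front wall 30 mm high, back 76 mm, sides 56 mm in the rear half, falling to the front. A bin of the same shape near it is full of nuts.
- bin_grip (a point): Where to pinch the empty bin: middle of the thick rim along the top of its back wall, 64 mm behind the bin's centre, 60 mm above its underside. The rim is 12 mm thick (along the bin's x), 108 mm long (along y), from 50 to 76 mm above the underside. Axes as bin_in.
- nipple0: Short black steel pipe piece, 22 mm in diameter, 76 mm long, about 0.1 kg, lying across the chute (lowest, against the pin). Origin at its centre; y along the pipe. It rolls down by itself once the plunger is up.
- nipple1: Short black steel pipe piece, 22 mm in diameter, 76 mm long, about 0.1 kg, lying across the chute (middle). Origin at its centre; y along the pipe. It rolls down by itself once the plunger is up.
- nipple2: Short black steel pipe piece, 22 mm in diameter, 76 mm long, about 0.1 kg, lying across the chute (uppermost). Origin at its centre; y along the pipe. It rolls down by itself once the plunger is up.
Not all that is in view belongs to the job. What is shaped like the chute but turquoise is not meant.

How it is judged:
On the way, in this order (a step that is already met when the one before it is completed fails the run):
1. the empty bin stands on the bench with its low front under the chute's mouth, let go, the plunger still seated and the pipes still behind it (x of chute_lip in the frame of bin_in between 0 and 0.06 m and y of chute_lip in the frame of bin_in between -0.016 and 0.016 m and angle between the x axis of bin_in and the x axis of chute, either way round below 0.25 rad and angle between bin_in's own z axis and vertical below 0.08 rad and height (world z) of bin_in below 0.01 m and x of bin_grip in the frame of chute below -0.1 m and value of joint plunger below 0.005 m and x of each of nipple0, nipple1, nipple2 in the frame of chute above 0.005 m and contact force between the fingers and bin below 0.2 N), for 0.3 s.
2. the plunger is gripped by its knob and pulled fully up (value of joint plunger above 0.028 m and contact force between the fingers and plunger above 2 N), for 0.3 s.
At the end, for the whole second after the job is handed in: Knob still gripped (over 2 N), plunger at least 28 of 32 mm up; all three pipes at rest inside the bin, below its rim; the bin flat on the bench with the chute's lip over the front half of its inside, centred within 16 mm, square within 0.25 rad (all of step 2 and x of nipple0 in the frame of bin_in between -0.062 and 0.062 m and y of nipple0 in the frame of bin_in between -0.052 and 0.052 m and z of nipple0 in the frame of bin_in between 0 and 0.05 m and x of nipple1 in the frame of bin_in between -0.062 and 0.062 m and y of nipple1 in the frame of bin_in between -0.052 and 0.052 m and z of nipple1 in the frame of bin_in between 0 and 0.05 m and x of nipple2 in the frame of bin_in between -0.062 and 0.062 m and y of nipple2 in the frame of bin_in between -0.052 and 0.052 m and z of nipple2 in the frame of bin_in between 0 and 0.05 m and x of chute_lip in the frame of bin_in between 0 and 0.06 m and y of chute_lip in the frame of bin_in between -0.016 and 0.016 m and angle between the x axis of bin_in and the x axis of chute, either way round below 0.25 rad and angle between bin_in's own z axis and vertical below 0.08 rad and height (world z) of bin_in below 0.01 m and x of bin_grip in the frame of chute below -0.1 m and linear speed of each of nipple0, nipple1, nipple2 below 0.05 m/s); the arm keeps its last pose, push and grip.
It fails at once if the nut bin or another thing on the bench is moved by more than 30 mm (distance of any of nut_bin, block0, block1, wrench, spray, tee, pliers from where it was at the start of the episode above 0.03 m).
It also fails if it takes over 61 s, if anything falls off the work surface, if the arm or the gripper's body presses on something with over 40 N, if the wrist force passes 120 N, or if a joint passes its speed limit or range.

ROBOT

A 6-joint arm with a two-finger parallel gripper is mounted at the origin on the work surface. World frame = base frame: x ahead of the robot, y to its left, z up, the work surface at z = 0. Lengths are in m, angles in rad, forces in N, time in s.
With the tool pointing down it reaches from about 0.35 to 0.975 m from the base axis. Payload 4.9 kg.
Tool frame: the origin (TCP) lies on the centre line of the jaws, within the pads' length; the fingertips stand 8 mm ahead of it and the grasp point (between the pads) lies 11 mm behind it; z points along the fingers, y is the direction in which the jaws open and shut (so a half turn about z gives the same grasp; the last joint's range is limited). The gripper opens to 85 mm and grips with 20 to 120 N. Pads are 22 mm wide; open, the fingers measure 114 mm over their backs; the gripper's body (76 mm by 85 mm) begins 54 mm behind the grasp point. The pads swing forward as they close: fully open they stand 13 mm farther back than shut.
Start: joints at [1.146, 0.053, 1.613, -0, 1.476, -0.119], TCP at [0.188, 0.596, 0.239] pointing down, gripper open.
Joint ranges: [-3.01, 3.01], [-1.01, 2.22], [0.06, 2.58], [-1.02, 4.17], [0.09, 2.62], [-3.14, 3.14]. Speed limits (rad/s): [2.57, 2.57, 3.14, 3.14, 3.14, 3.14].

INTERFACE

Orientations are given as a unit quaternion [w, x, y, z].
In Python, from plant import manip gives the robot as it stands.
- The arm moves only by the tool step_arm, never from a script. Its argument "deltas" is a list of rows, each a list of 7 numbers: the shift along the tool's x, y, z in m, then the turn, a rotation vector about the tool's x, y, z in rad, then the gripper command: -1 is fully open, 1 is shut, values between are in proportion. In form: [[dx, dy, dz, ax, ay, az, hand], ...]. A call has 1 to 20 rows; each row is the pose to reach, as a shift and turn from the pose commanded when the call began, along the tool's axes at that moment; what a row does not reach only later rows make up. A row lasts 1/10 s, in which the tool goes at most 50 mm and 8.59 degrees, less where a joint would pass 70% of its speed; a pose out of reach is approached as far as the arm can. A call with a gripper value outside its range is refused whole. The fingers move at their own pace and stop on an object; the grip force is fixed at half the most. Time passes only in rows, so rows that repeat a pose let the fingers close. It gives the time, the measured TCP pose, the force and the opening at its end, in the units of the state.
- manip.state(): the state, without advancing time (a new reading comes with each control period).
- manip.grab_frame(name): name is "side" or "top"; returns the picture (480x640x3 uint8, red, green, blue); there is no depth.
- manip.get_calibration(name): a dict with "fov_y" (degrees; the focal length in pixels is half the picture's height over the tangent of half this angle, whatever the lens; pixels are square), "cx", "cy" (the principal point, pixels), "R" (3x3) and "t" (3): a world point X has camera coordinates R X + t. Camera axes: x right, y down, z forward; pixel columns grow to the right and rows downward; lengths in m; the calibration is good to about 2 mm. A picture is of the moment at which its call begins. get_calibration takes no time and is no camera call.
- manip.job_done(): hands the job in, once; it reports no verdict.
The state is a dict: "time": time; "joint_pos": joint angles; "joint_vel": joint speeds; "joint_efforts": joint torques, N m; "tool_pos": TCP position; "tool_rot": TCP orientation; "contact_force": force on the tool from outside, world axes, zero at the start; "ft_torque": the same for the moment, N m; "gripper_width": opening from 0.0 (shut) to 1.0 (fully open).
Only numpy, scipy, OpenCV 4.12 (cv2) and the standard library are available. Lean on these libraries where they do the work, as an engineer would, in place of code of your own. Each camera call takes 0.05 s, during which the arm holds its last target.

## Working session

There is one attempt and no reset: what is moved stays moved. The work goes in short steps, Python scripts to look and compute and a tool call to move; the robot and the scene stay as the last step left them, time stands still between calls to the robot, and variables do not carry over. Pictures are saved under pics/ and viewed, and the job is handed in when it is done.

Besides the shell and the picture viewer there is one more tool, called after "Emit:" as a command line: name --pt "numbers of a row" for each row, then --argument value for the rest. step_arm: Moves the arm, as the interface text tells. Its arguments: {"type":"object","properties":{"deltas":{"type":"array"}},"required":["deltas"]}

```bash
mkdir -p pics; python3 - <<'E'
from plant import manip
import cv2,numpy as np
for n in("side","top"):
    f=manip.grab_frame(n); cv2.imwrite(f"pics/{n}0.png",f[:,:,::-1]); c=manip.get_calibration(n); print(n,c, -np.array(c["R"]).T@np.array(c["t"]))
print(manip.state())
E
```

```text
side {'fov_y': 55.1478529376821, 'cx': 312.7791330020325, 'cy': 237.25263317717437, 'R': array([[-0.97740634, -0.21117244, -0.00911292],
       [-0.13529495,  0.65816964, -0.74061326],
       [ 0.16239496, -0.72264716, -0.67186975]]), 't': array([0.4909089 , 0.13436445, 1.15987322])} [0.30963875 0.85341091 0.88326943]
top {'fov_y': 44.92478372431387, 'cx': 315.6345793503572, 'cy': 242.76501472370202, 'R': array([[-0.02682212, -0.99951901, -0.01556691],
       [-0.99449108,  0.02825928, -0.10094011],
       [ 0.10133147,  0.01277373, -0.99477071]]), 't': array([0.05064882, 0.50404067, 1.42360208])} [0.35836677 0.01819593 1.46782402]
{'time': 0.1, 'joint_pos': array([ 1.14599272e+00,  5.33144526e-02,  1.61415647e+00,  3.70976926e-05,
        1.47599531e+00, -1.19003478e-01]), 'joint_vel': array([-0.00048215, -0.00295191, -0.00242978, -0.00204809,  0.0022905 ,
       -0.00118384]), 'joint_efforts': array([ 6.21320796e-04, -3.94904065e+01, -3.71363461e+01, -1.32075438e-04,
        3.92085480e-03, -9.61232246e-06]), 'tool_pos': array([0.18792554, 0.59550537, 0.23817144]), 'tool_rot': array([-2.69374680e-04,  1.52306686e-01,  9.88332836e-01, -8.97413490e-04]), 'contact_force': array([-0.73795581,  1.49680506,  0.3185042 ]), 'ft_torque': array([ 0.04971125, -0.04816754, -0.02743742]), 'gripper_width': 0.9958150895304616}
```

View pics/side0.png

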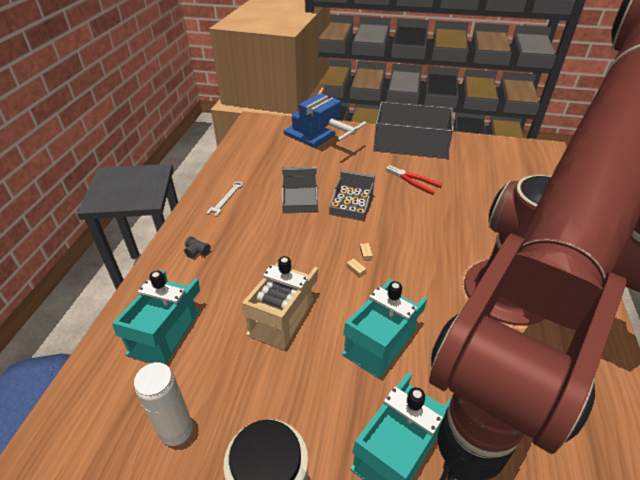

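View pics/top0.png

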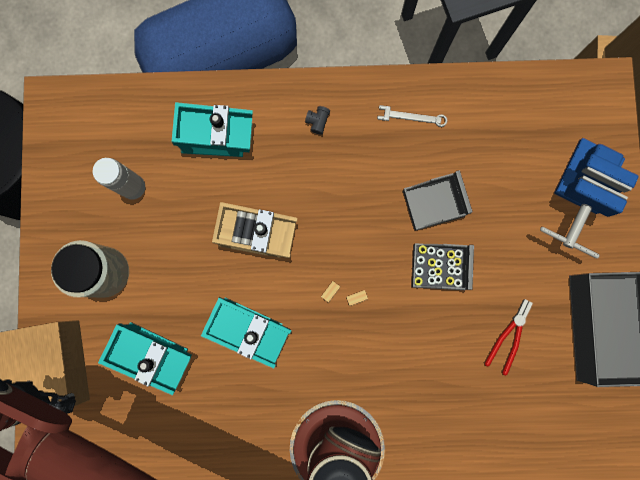

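```bash
python3 - <<'E'
import cv2
t=cv2.imread("pics/top0.png");s=cv2.imread("pics/side0.png")
def crop(im,x,y,w,h,k,o): cv2.imwrite(o,cv2.resize(im[y:y+h,x:x+w],None,fx=k,fy=k,interpolation=cv2.INTER_CUBIC))
crop(t,205,190,100,80,8,"pics/tch.png")
crop(t,395,160,90,70,8,"pics/tbin.png")
crop(s,235,150,150,200,3,"pics/sch.png")
E
```

```text
(no output)
```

View pics/tch.png

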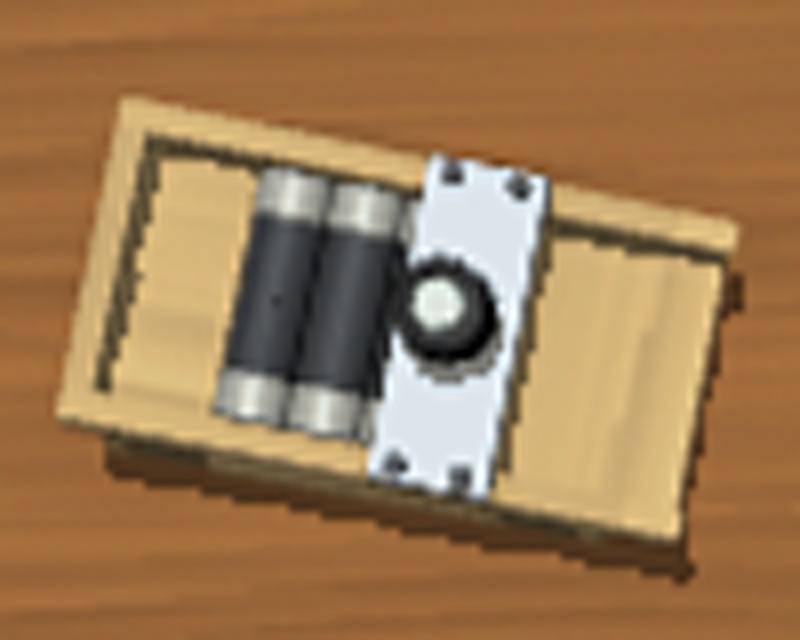

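View pics/tbin.png

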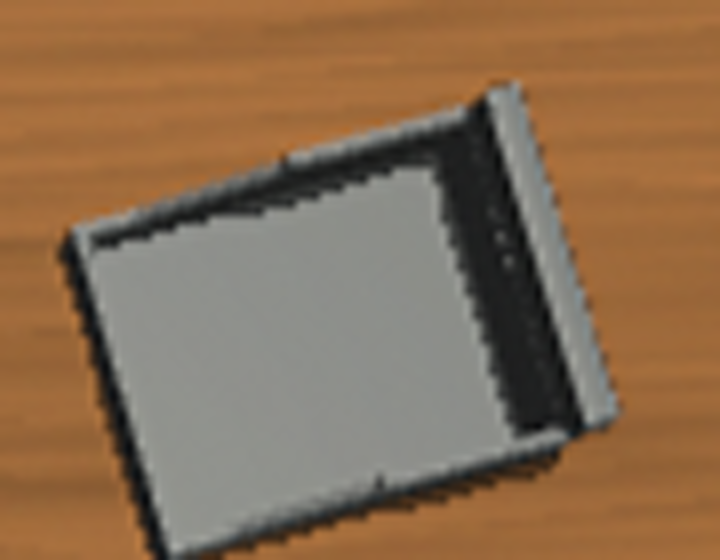

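View pics/sch.png

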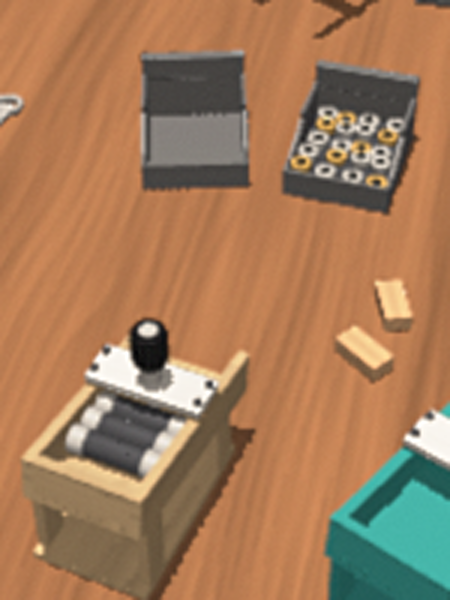

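```bash
cat > h.py <<'E'
import numpy as np
from plant import manip
def ray(n,u,v):
    c=manip.get_calibration(n);f=240/np.tan(np.radians(c["fov_y"]/2));R=np.array(c["R"])
    return -R.T@np.array(c["t"]),R.T@np.array([(u-c["cx"])/f,(v-c["cy"])/f,1.])
def on(n,u,v,z):
    o,d=ray(n,u,v);return o+d*(z-o[2])/d[2]
def proj(n,X):
    c=manip.get_calibration(n);f=240/np.tan(np.radians(c["fov_y"]/2));p=np.array(c["R"])@X+c["t"];return np.round([f*p[0]/p[2]+c["cx"],f*p[1]/p[2]+c["cy"]],1)
E
python3 - <<'E'
from h import *
def C(p,x0,y0,k=8):return (p[0]+.5)/k-.5+x0,(p[1]+.5)/k-.5+y0
B=np.array([on("top",*C(p,205,190),.112)for p in[(435,155),(548,178),(487,497),(370,473)]])
print(B.round(4),B.mean(0).round(4),[np.linalg.norm(B[i]-B[i-1]).round(4) for i in range(4)])
d=B[3]+B[0]-B[1]-B[2];print("chute x yaw from bridge",np.arctan2(d[1],d[0]))
e=B[0]-B[3]; e2=B[1]-B[2]; e=e+e2; print("from y-axis",np.arctan2(e[1],e[0]))
# back wall & lip
Lp=[on("top",*C(p,205,190),.088)for p in[(738,235),(682,540),(125,95),(60,420)]]
for p in Lp:print(p.round(4))
print("knob",on("top",*C((447,308),205,190),.162))
R=np.array([on("top",*C(p,395,160),.076)for p in[(487,95),(520,82),(618,412),(585,430)]])
print(R.round(4),R.mean(0),[np.linalg.norm(R[i]-R[i-1]).round(4) for i in range(4)])
e=R[0]+R[1]-R[2]-R[3];print("rim dir",np.arctan2(e[1],e[0]))
F=[on("top",*C(p,395,160),.030)for p in[(72,235),(170,560)]];print("front",F)
E
```

```text
[[0.5807 0.1675 0.112 ]
 [0.5728 0.1342 0.112 ]
 [0.4788 0.154  0.112 ]
 [0.4868 0.1882 0.112 ]] [0.5298 0.161  0.112 ] [np.float64(0.0961), np.float64(0.0342), np.float64(0.0961), np.float64(0.0352)]
chute x yaw from bridge 1.3398225524226692
from y-axis -0.21209139612546288
[0.5577 0.0795 0.088 ]
[0.4664 0.0984 0.088 ]
[0.6057 0.2635 0.088 ]
[0.5077 0.284  0.088 ]
knob [0.52848609 0.15935706 0.162     ]
[[ 0.6647 -0.3084  0.076 ]
 [ 0.6685 -0.3186  0.076 ]
 [ 0.5663 -0.3428  0.076 ]
 [ 0.5611 -0.3326  0.076 ]] [ 0.61515995 -0.32562656  0.076     ] [np.float64(0.1064), np.float64(0.0109), np.float64(0.105), np.float64(0.0114)]
rim dir 0.23093413667397067
front [array([ 0.63418761, -0.18740586,  0.03      ]), array([ 0.53076373, -0.21349624,  0.03      ])]
```

```bash
python3 - <<'E'
from h import *
S=lambda x,y:((x+.5)/3-.5+235,(y+.5)/3-.5+150)
print("side rim outer corners", [on("side",*S(*p),.076).round(4) for p in[(143,55),(244,57)]])
print("side front top corners", [on("side",*S(*p),.030).round(4) for p in[(144,170),(248,168)]])
print("side bridge corners",np.array([on("side",*S(*p),.112) for p in[(108,344),(218,382),(203,414),(86,377)]]).round(4))
o,d=ray("side",*S(150,324)); 
print("knob side",on("side",*S(150,330),.162))
for n,u,v,z in[("blkL",330,292,.01),("blkR",357,297,.01),("tee",318,120,.02),("spray",106,172,.2),("jar",78,268,.2),("wr",412,116,0)]:print(n,on("top",u,v,z).round(3))
for n,u,v in[("spray",155,378),("jar",265,455)]:print(n,on("side",u,v,.2).round(3))
print(proj("side",np.array([.5145,.0916,.058])),proj("top",np.array([.5145,.0916,.058])))
E
```

```text
side rim outer corners [array([ 0.6667, -0.3118,  0.076 ]), array([ 0.5623, -0.3291,  0.076 ])]
side front top corners [array([ 0.633 , -0.1806,  0.03  ]), array([ 0.5322, -0.2044,  0.03  ])]
side bridge corners [[0.5729 0.1363 0.112 ]
 [0.4797 0.1582 0.112 ]
 [0.4835 0.192  0.112 ]
 [0.5796 0.1736 0.112 ]]
knob side [0.52943916 0.16252533 0.162     ]
blkL [0.382 0.004 0.01 ]
blkR [ 0.368 -0.063  0.01 ]
tee [0.822 0.022 0.02 ]
spray [0.66  0.499 0.2  ]
jar [0.447 0.559 0.2  ]
wr [ 0.831 -0.222  0.   ]
spray [0.658 0.511 0.2  ]
jar [0.443 0.593 0.2  ]
[299.9 270.4] [292.9 238.3]
```

```bash
cat >> h.py <<'E'
from scipy.spatial.transform import Rotation as Ro
def go(p,yaw):
    s=manip.state();q=s["tool_rot"];R=Ro.from_quat([q[1],q[2],q[3],q[0]])
    y=np.array([np.cos(yaw),np.sin(yaw),0]);z=np.array([0,0,-1.]);x=np.cross(y,z)
    T=Ro.from_matrix(np.c_[x,y,z])
    print("t",s["time"],"pos",s["tool_pos"].round(4),"F",s["contact_force"].round(1),"w",round(s["gripper_width"],3),"j",s["joint_pos"].round(2))
    print("shift",R.inv().apply(np.array(p)-s["tool_pos"]).round(4),"turn",(R.inv()*T).as_rotvec().round(4))
E
python3 -c "
from h import *
go([.615,-.323,.2],1.805)
go([.4,.1,.26],1.4)"
```

```text
t 0.1 pos [0.1879 0.5955 0.2382] F [-0.7  1.5  0.3] w 0.996 j [ 1.15  0.05  1.61  0.    1.48 -0.12]
shift [-0.6838 -0.7472  0.0394] turn [-0.0017 -0.0008 -0.54  ]
t 0.1 pos [0.1879 0.5955 0.2382] F [-0.7  1.5  0.3] w 0.996 j [ 1.15  0.05  1.61  0.    1.48 -0.12]
shift [-0.3514 -0.4087 -0.0212] turn [-0.0018 -0.0004 -0.135 ]
```

Emit:
step_arm --pt "0 0 -0.04 0 0 0 -1" --pt "-0.684 -0.747 -0.04 0 0 -0.54 -1" --pt "-0.684 -0.747 -0.04 0 0 -0.54 -1" --pt "-0.684 -0.747 -0.04 0 0 -0.54 -1" --pt "-0.684 -0.747 -0.04 0 0 -0.54 -1" --pt "-0.684 -0.747 -0.04 0 0 -0.54 -1" --pt "-0.684 -0.747 -0.04 0 0 -0.54 -1" --pt "-0.684 -0.747 -0.04 0 0 -0.54 -1" --pt "-0.684 -0.747 -0.04 0 0 -0.54 -1" --pt "-0.684 -0.747 -0.04 0 0 -0.54 -1" --pt "-0.684 -0.747 -0.04 0 0 -0.54 -1" --pt "-0.684 -0.747 -0.04 0 0 -0.54 -1" --pt "-0.684 -0.747 -0.04 0 0 -0.54 -1" --pt "-0.684 -0.747 -0.04 0 0 -0.54 -1" --pt "-0.684 -0.747 -0.04 0 0 -0.54 -1" --pt "-0.684 -0.747 -0.04 0 0 -0.54 -1" --pt "-0.684 -0.747 -0.04 0 0 -0.54 -1" --pt "-0.684 -0.747 -0.04 0 0 -0.54 -1" --pt "-0.684 -0.747 -0.04 0 0 -0.54 -1" --pt "-0.684 -0.747 -0.04 0 0 -0.54 -1"

```text
time: 2.1
tool_pos: [0.5882, -0.2647, 0.2785]
tool_rot: [-0.0, -0.117, 0.993, 0.0]
contact_force: [1.1, 0.1, 0.2]
gripper_width: 0.999
```

```bash
python3 -c "
from h import *
go([.615,-.323,.13],1.805)"
```

```text
t 2.1 pos [ 0.5882 -0.2647  0.2785] F [1.1 0.1 0.2] w 0.999 j [-0.54  0.08  1.52  0.    1.54 -2.34]
shift [-0.0127 -0.063   0.1484] turn [ 0.0009 -0.0006 -0.0004]
```

Emit:
step_arm --pt "0 0 0 0 0 0 -1" --pt "0 0 0 0 0 0 -1"

```text
time: 2.3
tool_pos: [0.5876, -0.2635, 0.2777]
tool_rot: [-0.001, -0.116, 0.993, 0.001]
contact_force: [-0.1, 0.5, 0.4]
gripper_width: 1.001
```

```bash
python3 -c "
from h import *
go([.615,-.323,.13],1.805)"
```

```text
t 2.3 pos [ 0.5876 -0.2635  0.2777] F [-0.1  0.5  0.4] w 1.001 j [-0.54  0.08  1.52  0.    1.54 -2.34]
shift [-0.0133 -0.0645  0.1475] turn [ 0.0023 -0.0019 -0.0016]
```

Little lag. Now above the rim, fingertips still clear of it.

Emit:
step_arm --pt "-0.013 -0.0645 0.0 0 0 0 -1" --pt "-0.013 -0.0645 0.02 0 0 0 -1" --pt "-0.013 -0.0645 0.07 0 0 0 -1" --pt "-0.013 -0.0645 0.12 0 0 0 -1" --pt "-0.013 -0.0645 0.147 0 0 0 -1" --pt "-0.013 -0.0645 0.147 0 0 0 -1"

```text
time: 2.9
tool_pos: [0.6121, -0.3187, 0.126]
tool_rot: [-0.004, -0.118, 0.993, 0.004]
contact_force: [-0.7, 0.5, -1.0]
gripper_width: 1.002
```

```bash
python3 -c "
from h import *
import cv2
go([.615,-.323,.049],1.805)
s=manip.grab_frame('side')[:,:,::-1];t=manip.grab_frame('top')[:,:,::-1]
a=cv2.resize(s[130:230,240:400],None,fx=4,fy=4);b=cv2.resize(t[150:225,380:500],None,fx=4,fy=4)
cv2.imwrite('pics/a1.png',a);cv2.imwrite('pics/b1.png',b)"
```

```text
t 2.9 pos [ 0.6121 -0.3187  0.126 ] F [-0.7  0.5 -1. ] w 1.002 j [-0.59  0.3   1.53  0.    1.32 -2.39]
shift [-0.0024 -0.0055  0.077 ] turn [ 0.0085 -0.0075  0.0015]
```

View pics/a1.png

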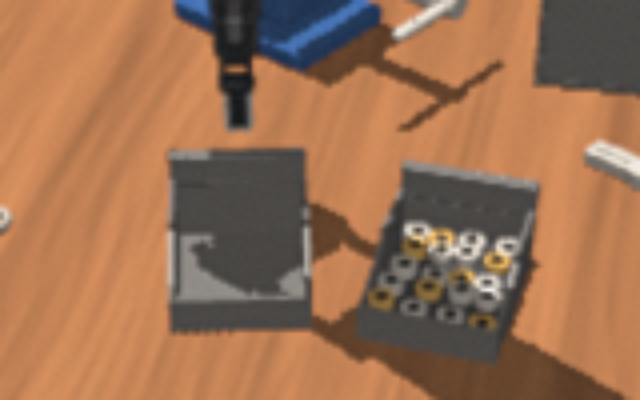

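View pics/b1.png

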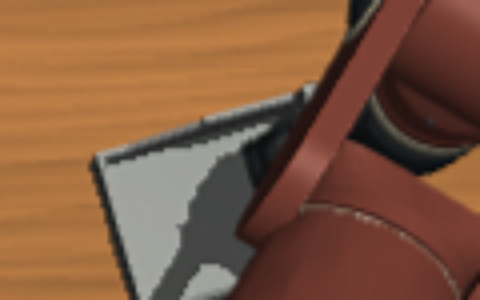

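```bash
python3 -c "
from h import *
yb=np.array([np.cos(1.805),np.sin(1.805),0])
for k in(.0425,-.0425):print(proj('side',np.array([.6121,-.3187,.126-.008+.013])+k*yb))
go([.6145,-.323,.049],1.805)"
```

```text
[299.2 161.2]
[299.3 146.2]
t 3.0 pos [ 0.6157 -0.3214  0.1333] F [ 0.8 -0.3  0.6] w 1.0 j [-0.59  0.29  1.53  0.    1.32 -2.39]
shift [ 0.0015 -0.0012  0.0843] turn [-0.0002  0.0004  0.0013]
```

Emit:
step_arm --pt "0.001 -0.001 0.03 0 0 0 -1" --pt "0.001 -0.001 0.055 0 0 0 -1" --pt "0.001 -0.001 0.075 0 0 0 -1" --pt "0.001 -0.001 0.084 0 0 0 -1" --pt "0.001 -0.001 0.084 0 0 0 -1" --pt "0.001 -0.001 0.084 0 0 0 1" --pt "0.001 -0.001 0.084 0 0 0 1" --pt "0.001 -0.001 0.084 0 0 0 1" --pt "0.001 -0.001 0.084 0 0 0 1" --pt "0.001 -0.001 0.084 0 0 0 1" --pt "0.001 -0.001 0.084 0 0 0 1" --pt "0.001 -0.001 0.084 0 0 0 1"

```text
time: 4.2
tool_pos: [0.6151, -0.3241, 0.0489]
tool_rot: [0.0, -0.117, 0.993, -0.0]
contact_force: [-0.1, -0.4, 3.3]
gripper_width: 0.133
```

```bash
python3 -c "
from h import *
go([.6145,-.323,.049],1.805)"
```

```text
t 4.2 pos [ 0.6151 -0.3241  0.0489] F [-0.1 -0.4  3.3] w 0.133 j [-0.59  0.38  1.57 -0.    1.19 -2.4 ]
shift [ 0.0003  0.0012 -0.0001] turn [-0.0009  0.0006 -0.    ]
```

Emit:
step_arm --pt "0 0 -0.02 0 0 0 1" --pt "0 0 -0.05 0 0 0 1" --pt "0 0 -0.07 0 0 0 1" --pt "0 0 -0.07 0 0 0 1"

```text
time: 4.6
tool_pos: [0.6163, -0.3247, 0.1216]
tool_rot: [0.002, -0.117, 0.993, -0.002]
contact_force: [-0.4, -1.3, -1.8]
gripper_width: 0.136
```

```bash
python3 -c "
from h import *
import cv2
go([.4773,-.0795,.119],1.36)
s=manip.grab_frame('side')[:,:,::-1]
cv2.imwrite('pics/s2.png',cv2.resize(s[130:280,200:400],None,fx=4,fy=4))"
```

```text
t 4.6 pos [ 0.6163 -0.3247  0.1216] F [-0.4 -1.3 -1.8] w 0.136 j [-0.59  0.3   1.53  0.    1.3  -2.4 ]
shift [0.0783 0.2708 0.0011] turn [-0.0033  0.0048  0.4451]
```

View pics/s2.png

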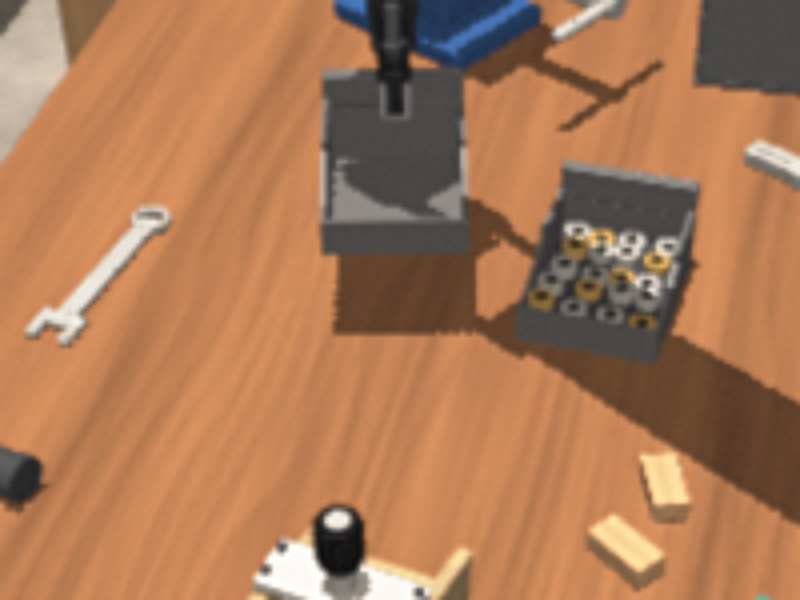

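Emit:
step_arm --pt "0 0.01 -0.03 0 0 0 1" --pt "0.01 0.04 -0.05 0 0 0.03 1" --pt "0.02 0.08 -0.05 0 0 0.1 1" --pt "0.03 0.12 -0.05 0 0 0.17 1" --pt "0.04 0.16 -0.05 0 0 0.24 1" --pt "0.055 0.2 -0.05 0 0 0.31 1" --pt "0.07 0.24 -0.05 0 0 0.38 1" --pt "0.078 0.271 -0.05 0 0 0.445 1" --pt "0.078 0.271 -0.05 0 0 0.445 1" --pt "0.078 0.271 -0.05 0 0 0.445 1" --pt "0.078 0.271 -0.05 0 0 0.445 1"

```text
time: 5.75
tool_pos: [0.4758, -0.0786, 0.1672]
tool_rot: [-0.001, 0.105, 0.994, 0.0]
contact_force: [-0.6, -0.5, -2.5]
gripper_width: 0.13
```

```bash
python3 -c "
from h import *
go([.4773,-.0795,.057],1.36)"
```

```text
t 5.75 pos [ 0.4758 -0.0786  0.1672] F [-0.6 -0.5 -2.5] w 0.13 j [-0.32 -0.24  2.01 -0.    1.38 -1.68]
shift [-0.0018 -0.0005  0.1102] turn [-0.0002 -0.0016 -0.    ]
```

Emit:
step_arm --pt "-0.002 0 0.04 0 0 0 1" --pt "-0.002 0 0.08 0 0 0 1" --pt "-0.002 0 0.1 0 0 0 1" --pt "-0.002 0 0.11 0 0 0 1" --pt "-0.002 0 0.11 0 0 0 1"

```text
time: 6.25
tool_pos: [0.4771, -0.079, 0.0566]
tool_rot: [-0.002, 0.106, 0.994, 0.0]
contact_force: [0.7, -0.2, -2.3]
gripper_width: 0.129
```

```bash
python3 -c "
from h import *
import cv2
go([.4920,-.0111,.057],1.36)
s=manip.grab_frame('side')[:,:,::-1];t=manip.grab_frame('top')[:,:,::-1]
cv2.imwrite('pics/s3.png',cv2.resize(s[180:360,200:400],None,fx=4,fy=3.3333))
cv2.imwrite('pics/t3.png',cv2.resize(t[180:280,200:380],None,fx=4.4,fy=4.4))"
```

```text
t 6.25 pos [ 0.4771 -0.079   0.0566] F [ 0.7 -0.2 -2.3] w 0.129 j [-0.32 -0.09  2.08 -0.    1.16 -1.68]
shift [-0.0003  0.0695 -0.0003] turn [ 0.0003 -0.0036 -0.0009]
```

View pics/s3.png

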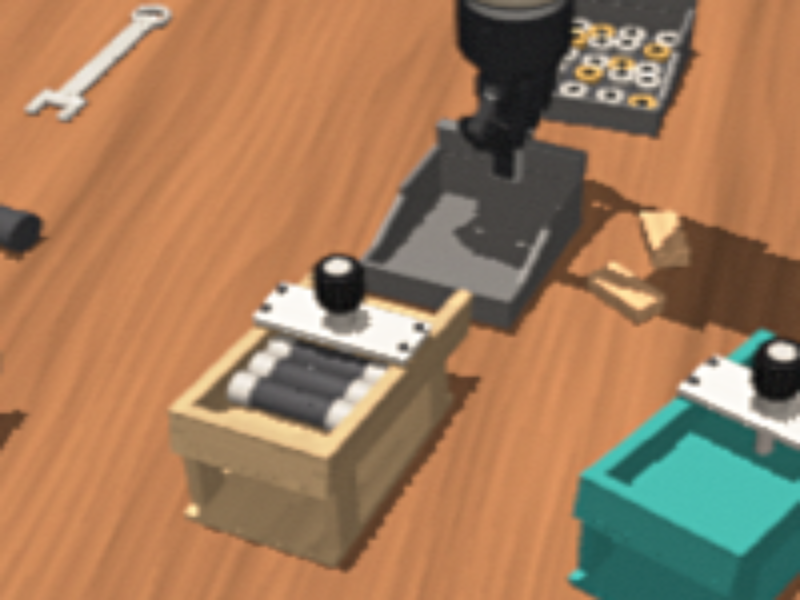

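View pics/t3.png

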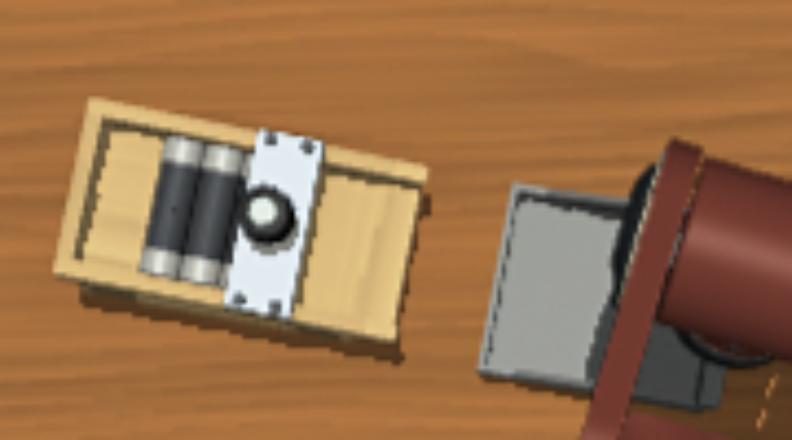

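```bash
python3 -c "
from h import *
def ch(P):
  d=P-np.array([.5293,.1605,0]);y=1.36;return [round(x,4) for x in (d[0]*np.cos(y)+d[1]*np.sin(y),-d[0]*np.sin(y)+d[1]*np.cos(y))]
for p in[(515,185),(480,375)]:print(ch(on('top',p[0]/4.4+200,p[1]/4.4+180,.038)))
for p in[(427,168),(398,342)]:print('lip',ch(on('top',p[0]/4.4+200,p[1]/4.4+180,.088)))
for p in[(368,265),(512,302)]:print('side',ch(on('side',p[0]/4+200,p[1]/3.3333+180,.038)))
"
```

```text
[np.float64(-0.1205), np.float64(-0.0527)]
[np.float64(-0.1208), np.float64(0.0565)]
lip [np.float64(-0.0734), np.float64(-0.0466)]
lip [np.float64(-0.0757), np.float64(0.0498)]
side [np.float64(-0.1145), np.float64(-0.0443)]
side [np.float64(-0.1155), np.float64(0.0568)]
```

Emit:
step_arm --pt "0 0.015 0 0 0 0 1" --pt "0 0.035 0 0 0 0 1" --pt "0 0.055 0 0 0 0 1" --pt "0 0.069 0 0 0 0 1" --pt "0 0.069 0 0 0 0 1" --pt "0 0.069 0.004 0 0 0 1" --pt "0 0.069 0.0075 0 0 0 1" --pt "0 0.069 0.0075 0 0 0 1" --pt "0 0.069 0.0075 0 0 0 1"

```text
time: 7.25
tool_pos: [0.492, -0.0116, 0.0504]
tool_rot: [-0.0, 0.106, 0.994, -0.0]
contact_force: [0.5, 0.2, -2.5]
gripper_width: 0.131
```

```bash
python3 -c "
from h import *
import cv2
go([.4920,-.0111,.049],1.36)
s=manip.grab_frame('side')[:,:,::-1];t=manip.grab_frame('top')[:,:,::-1]
cv2.imwrite('pics/s4.png',cv2.resize(s[180:360,200:400],None,fx=4,fy=3.3333))
cv2.imwrite('pics/t4.png',cv2.resize(t[180:280,200:380],None,fx=4.4,fy=4.4))"
```

```text
t 7.25 pos [ 0.492  -0.0116  0.0504] F [ 0.5  0.2 -2.5] w 0.131 j [-0.17 -0.06  2.07 -0.    1.14 -1.53]
shift [0.0001 0.0005 0.0014] turn [-0.0002 -0.0007 -0.0008]
```

View pics/s4.png

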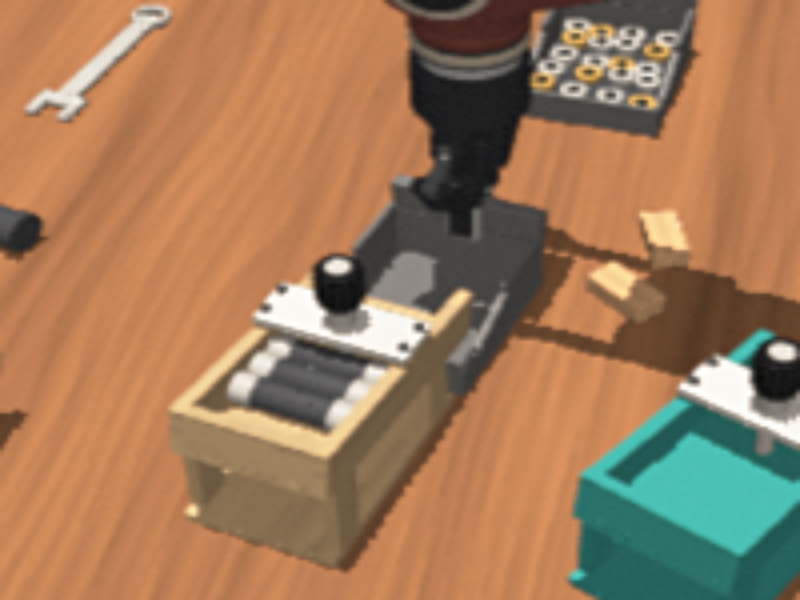

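View pics/t4.png

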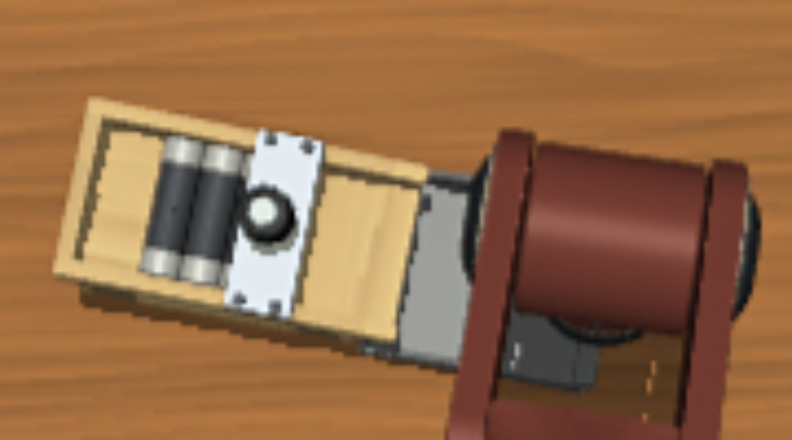

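Emit:
step_arm --pt "0 0 0.0015 0 0 0 1" --pt "0 0 0.0025 0 0 0 1" --pt "0 0 0.0025 0 0 0 1"

```text
time: 7.65
tool_pos: [0.4926, -0.0113, 0.0489]
tool_rot: [0.0, 0.105, 0.994, -0.0]
contact_force: [-1.9, -0.2, 1.3]
gripper_width: 0.132
```

Seated (force changed from -2.5 to +1.3 N). Releasing.

Emit:
step_arm --pt "0 0 0.001 0 0 0 -0.4" --pt "0 0 0.001 0 0 0 -0.4" --pt "0 0 0.001 0 0 0 -0.4" --pt "0 0 0.001 0 0 0 -0.4" --pt "0 0 0.001 0 0 0 -0.4" --pt "0 0 -0.02 0 0 0 -0.4" --pt "0 0 -0.06 0 0 0 -0.4" --pt "0 0 -0.11 0 0 0 -1" --pt "0 0 -0.16 0 0 0 -1" --pt "0 0 -0.18 0 0 0 -1" --pt "0 0 -0.18 0 0 0 -1"

```text
time: 8.75
tool_pos: [0.4947, -0.0115, 0.2334]
tool_rot: [0.005, 0.105, 0.994, -0.0]
contact_force: [0.5, -0.4, 0.6]
gripper_width: 1.001
```

```bash
python3 -c "
from h import *
import cv2
go([.529,.161,.228],1.36)
s=manip.grab_frame('side')[:,:,::-1];t=manip.grab_frame('top')[:,:,::-1]
cv2.imwrite('pics/s5.png',cv2.resize(s[180:360,200:400],None,fx=4,fy=3.3333))
cv2.imwrite('pics/t5.png',cv2.resize(t[180:280,200:380],None,fx=4.4,fy=4.4))"
```

```text
t 8.75 pos [ 0.4947 -0.0115  0.2334] F [ 0.5 -0.4  0.6] w 1.001 j [-0.17 -0.27  1.92  0.    1.48 -1.53]
shift [0.0026 0.1759 0.0055] turn [0.0004 0.0092 0.0001]
```

View pics/s5.png

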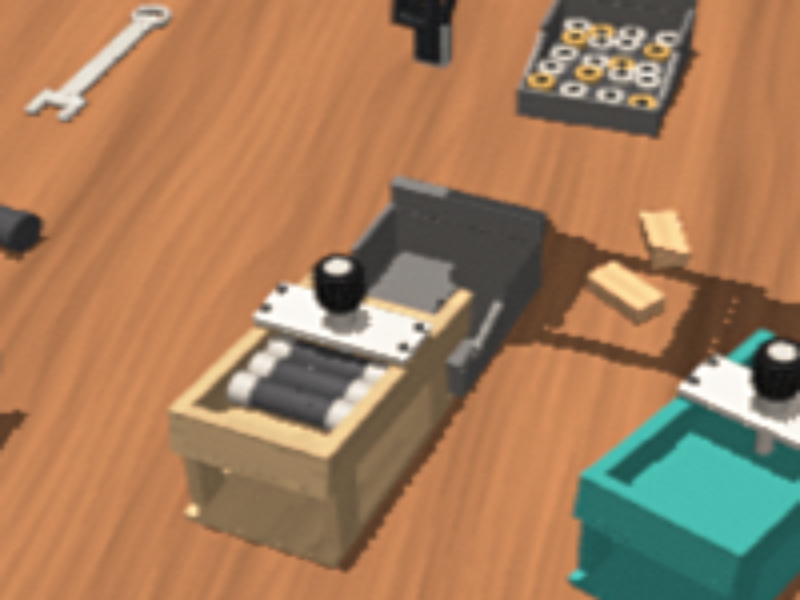

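View pics/t5.png

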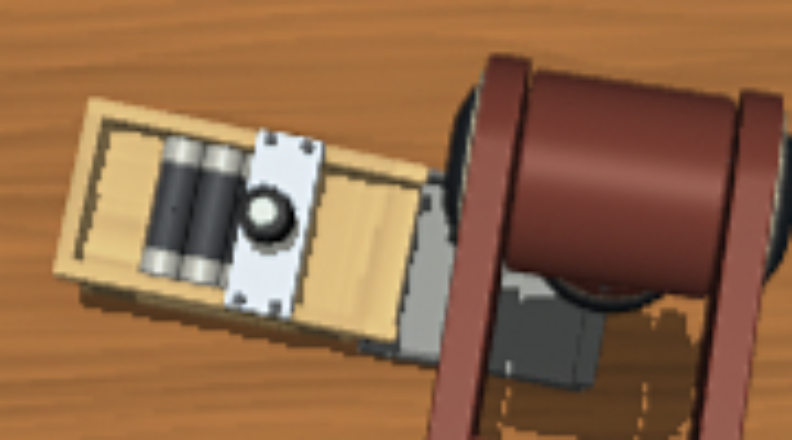

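Emit:
step_arm --pt "0 0.04 0 0 0 0 -1" --pt "0 0.09 0 0 0 0 -1" --pt "0 0.13 0 0 0 0 -1" --pt "0 0.165 0 0 0 0 -1" --pt "0.0 0.176 0.0 0 0 0 -1" --pt "0.0 0.176 0 0 0 0 -1" --pt "0.0 0.176 0 0 0 0 -1"

```text
time: 9.55
tool_pos: [0.5284, 0.1601, 0.2266]
tool_rot: [-0.001, 0.105, 0.994, -0.001]
contact_force: [-0.2, -0.9, -0.9]
gripper_width: 0.999
```

```bash
python3 -c "
from h import *
import cv2
go([.529,.161,.135],1.36)
s=manip.grab_frame('side')[:,:,::-1];t=manip.grab_frame('top')[:,:,::-1]
cv2.imwrite('pics/s6.png',cv2.resize(s[180:360,200:400],None,fx=4,fy=3.3333))
cv2.imwrite('pics/t6.png',cv2.resize(t[180:280,200:380],None,fx=4.4,fy=4.4))"
```

```text
t 9.55 pos [0.5284 0.1601 0.2266] F [-0.2 -0.9 -0.9] w 0.999 j [ 0.16 -0.11  1.79 -0.    1.46 -1.2 ]
shift [-0.0006  0.0012  0.0916] turn [-0.0017 -0.0026 -0.0003]
```

View pics/s6.png

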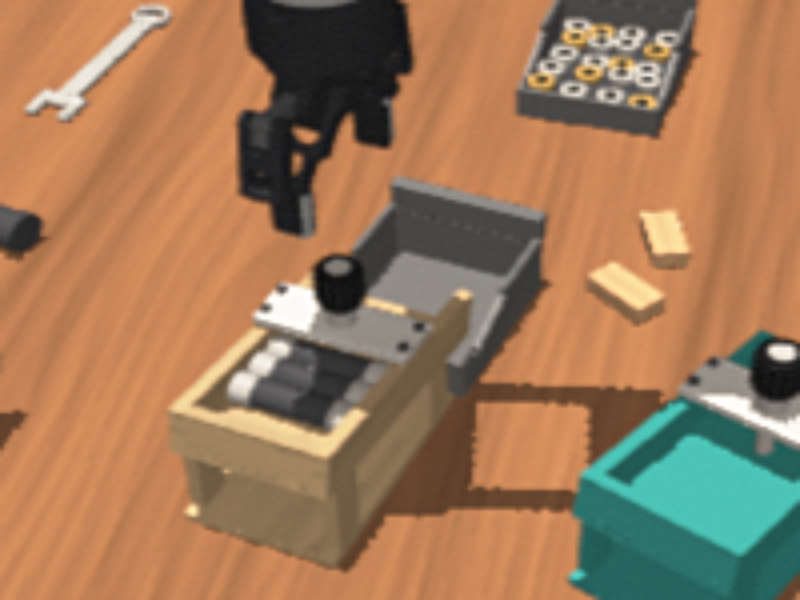

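View pics/t6.png

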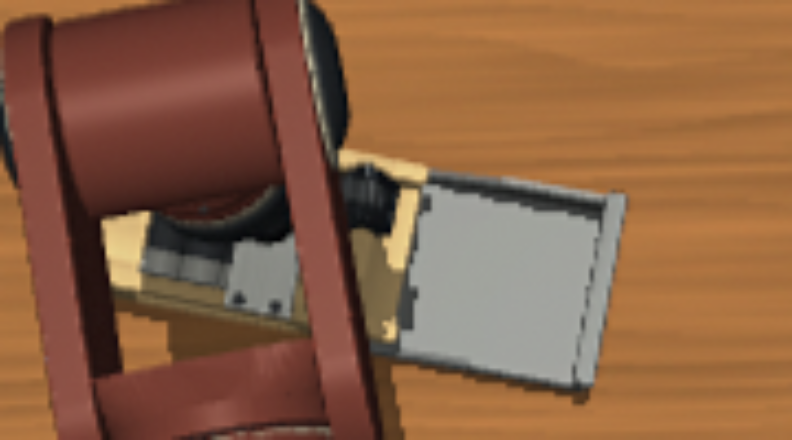

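```bash
python3 -c "
from h import *
def ch(P):
  d=P-np.array([.5298,.161,0]);y=1.36;return np.round([d[0]*np.cos(y)+d[1]*np.sin(y),-d[0]*np.sin(y)+d[1]*np.cos(y)],4)
for p in[(605,193),(626,195),(592,388),(575,383)]:print(ch(on('top',p[0]/4.4+200,p[1]/4.4+180,.076)))
"
```

```text
[-0.1719 -0.0519]
[-0.1835 -0.0529]
[-0.1842  0.0549]
[-0.1746  0.0539]
```

Emit:
step_arm --pt "-0.0005 0.001 0.03 0 0 0 -1" --pt "-0.0005 0.001 0.055 0 0 0 -1" --pt "-0.0005 0.001 0.075 0 0 0 -1" --pt "-0.0005 0.001 0.088 0 0 0 -1" --pt "-0.0005 0.001 0.091 0 0 0 -1" --pt "-0.0005 0.001 0.091 0 0 0 -1"

```text
time: 10.25
tool_pos: [0.53, 0.1613, 0.1374]
tool_rot: [0.0, 0.106, 0.994, -0.0]
contact_force: [0.2, 0.4, -0.3]
gripper_width: 0.999
```

```bash
python3 -c "
from h import *
import cv2
go([.529,.161,.135],1.36)
s=manip.grab_frame('side')[:,:,::-1]
cv2.imwrite('pics/s7.png',cv2.resize(s[180:360,200:400],None,fx=4,fy=3.3333))"
```

```text
t 10.25 pos [0.53   0.1613 0.1374] F [ 0.2  0.4 -0.3] w 0.999 j [ 0.16 -0.03  1.87 -0.    1.3  -1.2 ]
shift [ 0.0009 -0.0005  0.0024] turn [-0.0001  0.     -0.0008]
```

View pics/s7.png

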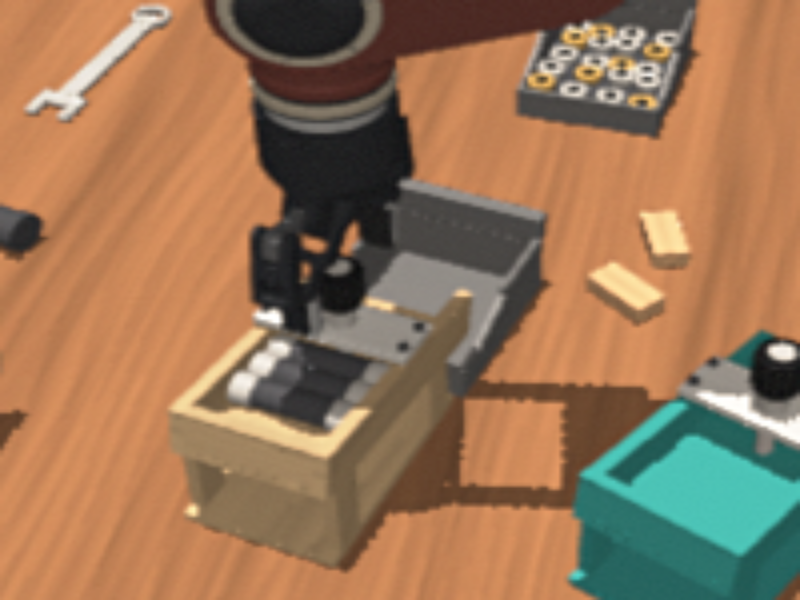

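```bash
python3 -c "
from h import *
yb=np.array([np.cos(1.36),np.sin(1.36),0])
f=lambda p:((p[0]-200)*4,(p[1]-180)*3.333)
for k in(.0425,.05):print(f(proj('side',np.array([.53,.1613,.142])+k*yb)))
print('knob',f(proj('side',np.array([.53,.1613,.146]))),f(proj('side',np.array([.53,.1613,.162]))))
"
```

```text
(np.float64(304.79999999999995), np.float64(327.63390000000004))
(np.float64(298.4000000000001), np.float64(335.2998000000001))
knob (np.float64(339.5999999999999), np.float64(280.97190000000006)) (np.float64(338.4000000000001), np.float64(263.9736))
```

Emit:
step_arm --pt "0.0005 0 0.002 0 0 0 -1" --pt "0.0005 0 0.002 0 0 0 1" --pt "0.0005 0 0.002 0 0 0 1" --pt "0.0005 0 0.002 0 0 0 1" --pt "0.0005 0 0.002 0 0 0 1" --pt "0.0005 0 0.002 0 0 0 1" --pt "0.0005 0 0.002 0 0 0 1" --pt "0.0005 0 0.002 0 0 0 1"

```text
time: 11.1
tool_pos: [0.5298, 0.1633, 0.136]
tool_rot: [0.001, 0.105, 0.994, 0.002]
contact_force: [0.1, 5.1, 0.9]
gripper_width: 0.312
```

Emit:
step_arm --pt "0 0.002 0 0 0 0 1" --pt "0 0.002 -0.008 0 0 0 1" --pt "0 0.002 -0.016 0 0 0 1" --pt "0 0.002 -0.024 0 0 0 1" --pt "0 0.002 -0.029 0 0 0 1" --pt "0 0.002 -0.031 0 0 0 1"

```text
time: 11.7
tool_pos: [0.5297, 0.1634, 0.1657]
tool_rot: [-0.0, 0.105, 0.994, -0.0]
contact_force: [5.8, -2.0, -11.0]
gripper_width: 0.311
```

Emit:
step_arm --pt "0 0 -0.001 0 0 0 1" --pt "0 0 -0.002 0 0 0 1" --pt "0 0 -0.003 0 0 0 1" --pt "0 0 -0.003 0 0 0 1" --pt "0 0 -0.003 0 0 0 1"

```text
time: 12.2
tool_pos: [0.5297, 0.1634, 0.168]
tool_rot: [-0.0, 0.105, 0.994, -0.0]
contact_force: [5.9, -0.9, -10.8]
gripper_width: 0.311
```

```bash
python3 -c "
from h import *
import cv2
go([.529,.161,.167],1.36)
s=manip.grab_frame('side')[:,:,::-1];t=manip.grab_frame('top')[:,:,::-1]
cv2.imwrite('pics/s8.png',cv2.resize(s[180:360,200:400],None,fx=4,fy=3.3333))
cv2.imwrite('pics/t8.png',cv2.resize(t[180:280,200:380],None,fx=4.4,fy=4.4))"
```

```text
t 12.2 pos [0.5297 0.1634 0.168 ] F [  5.9  -0.9 -10.8] w 0.311 j [ 0.17 -0.06  1.85 -0.    1.36 -1.19]
shift [ 0.0002 -0.0025  0.001 ] turn [-0.0007 -0.0002 -0.0003]
```

View pics/s8.png

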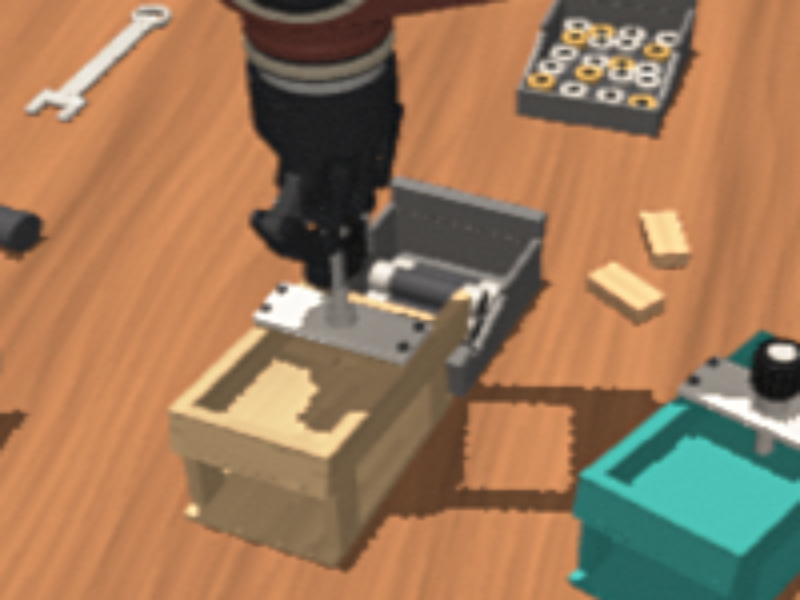

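View pics/t8.png

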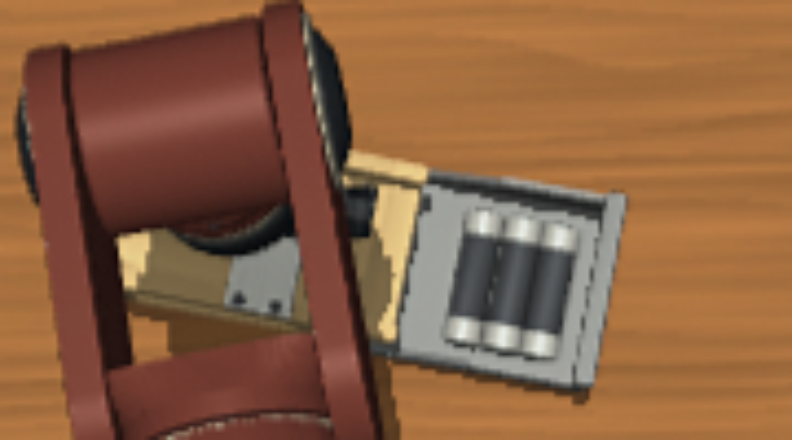

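Emit:
step_arm --pt "0 0 -0.001 0 0 0 1" --pt "0 0 -0.001 0 0 0 1" --pt "0 0 -0.001 0 0 0 1" --pt "0 0 -0.001 0 0 0 1" --pt "0 0 -0.001 0 0 0 1" --pt "0 0 -0.001 0 0 0 1" --pt "0 0 -0.001 0 0 0 1" --pt "0 0 -0.001 0 0 0 1"

```text
time: 13.1
tool_pos: [0.5296, 0.1634, 0.1681]
tool_rot: [-0.0, 0.105, 0.994, -0.0]
contact_force: [8.0, -0.6, -14.4]
gripper_width: 0.308
```

```bash
python3 -c "
from h import *
import cv2
go([.529,.161,.167],1.36)
s=manip.grab_frame('side')[:,:,::-1];t=manip.grab_frame('top')[:,:,::-1]
cv2.imwrite('pics/s9.png',cv2.resize(s[220:300,250:350],None,fx=7,fy=7))
cv2.imwrite('pics/t9.png',cv2.resize(t[180:280,200:380],None,fx=4.4,fy=4.4))"
```

```text
t 13.1 pos [0.5296 0.1634 0.1681] F [  8.   -0.6 -14.4] w 0.308 j [ 0.17 -0.06  1.85 -0.    1.36 -1.19]
shift [ 0.0001 -0.0025  0.0011] turn [-0.0006 -0.0003 -0.0003]
```

View pics/s9.png

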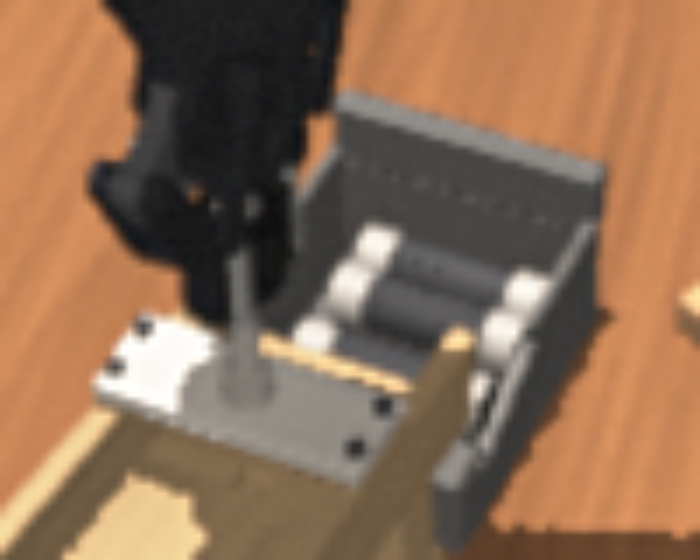

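View pics/t9.png

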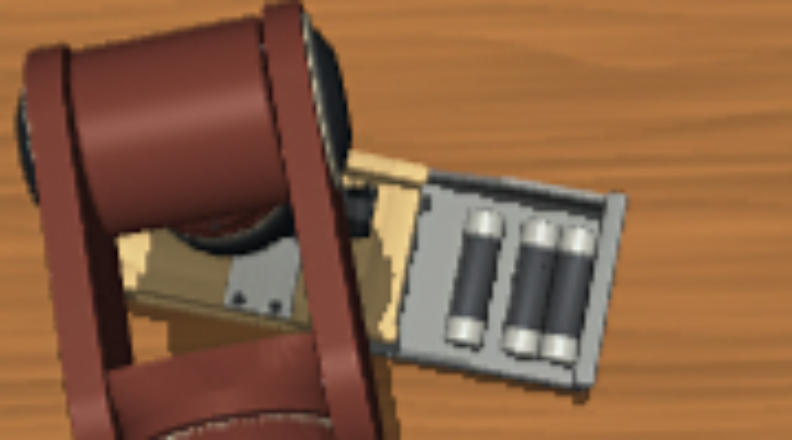

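Emit:
step_arm --pt "0 0 0 0 0 0 1" --pt "0 0 0 0 0 0 1" --pt "0 0 0 0 0 0 1" --pt "0 0 0 0 0 0 1" --pt "0 0 0 0 0 0 1" --pt "0 0 0 0 0 0 1" --pt "0 0 0 0 0 0 1" --pt "0 0 0 0 0 0 1" --pt "0 0 0 0 0 0 1" --pt "0 0 0 0 0 0 1" --pt "0 0 0 0 0 0 1" --pt "0 0 0 0 0 0 1" --pt "0 0 0 0 0 0 1" --pt "0 0 0 0 0 0 1" --pt "0 0 0 0 0 0 1" --pt "0 0 0 0 0 0 1" --pt "0 0 0 0 0 0 1" --pt "0 0 0 0 0 0 1" --pt "0 0 0 0 0 0 1" --pt "0 0 0 0 0 0 1"

```text
time: 15.2
tool_pos: [0.5296, 0.1634, 0.1681]
tool_rot: [-0.0, 0.105, 0.994, -0.0]
contact_force: [8.2, -1.2, -14.7]
gripper_width: 0.315
```

```bash
cat > diff.py <<'E'
from h import *
import cv2
a=manip.grab_frame('top')[180:280,200:380,::-1].copy()
for i in range(6): b=manip.grab_frame('top')[180:280,200:380,::-1].copy()
d=np.abs(a.astype(int)-b).max(2)[:,95:];print("changed px",(d>25).sum())
cv2.imwrite('pics/t10.png',cv2.resize(b,None,fx=4.4,fy=4.4))
go([.529,.161,.167],1.36)
E
python3 diff.py
```

```text
changed px 0
t 15.55 pos [0.5296 0.1634 0.1681] F [  8.   -0.5 -14.7] w 0.307 j [ 0.17 -0.06  1.85 -0.    1.36 -1.19]
shift [ 0.0001 -0.0025  0.0011] turn [-0.0006 -0.0003 -0.0003]
```

View pics/t10.png

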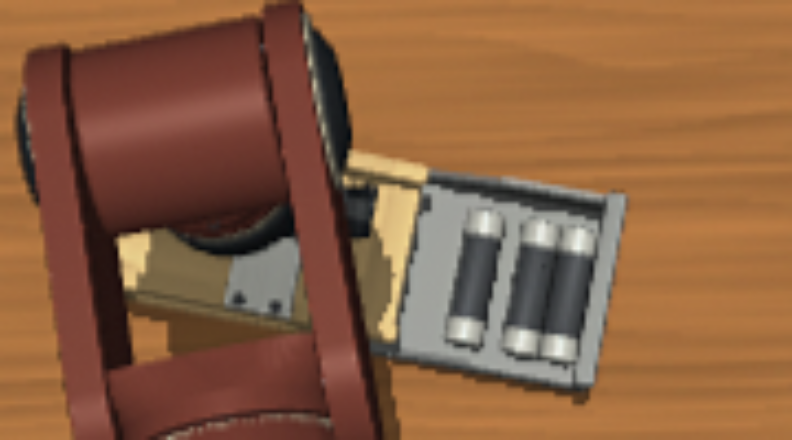

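Everything is at rest, with all three pipes in the bin and the plunger at its stop.

```bash
python3 -c "
from plant import manip
print(manip.job_done())"
```

```text
the job is handed in; nothing more can be done
None
```

I set the empty bin under the chute's mouth, pulled the plunger up to its stop, and handed the job in at about 15.6 s, still gripping the knob. All three pipe pieces rolled into the bin.

- **Bin:** With the bin let go, I measured its rim at 178 mm down the slope from the plunger. That puts the lip about 44 mm ahead of the bin's centre (0–60 mm allowed). It is about 1 mm off centre and square to within about 0.02 rad.
- **Plunger:** The tool rose 32 mm with the knob gripped. Commanding 1 mm more raised the pull from 11 to 15 N without any movement, so it is at its stop. The wrist also reads about 8 N sideways; it stayed steady, so I left it.
- **Pipes:** All three lie on the bin's floor. Pictures 0.3 s apart showed no change.
- **Other things on the bench:** Nothing struck them in the moves. In the last side picture (before the final hold) the nut bin, blocks and wrench looked unmoved. I did not take a final full-scene picture to check the spray can, tee and pliers.
- **Disagreement between cameras:** The two views differed by 3–5 mm in world y. I used values between the two for the bin and the knob, and both grips closed cleanly.

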